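# Fit up a pipe in the V-block for tacking

## Robot

A 6-joint arm with a two-finger parallel gripper is mounted at the origin on a cart in front of the work surface, level with it; the furniture and walls round the work are solid. World frame = base frame: x ahead of the robot, y to its left, z up, the work surface at z = 0. Lengths are in m, angles in rad, forces in N, time in s.
With the tool pointing down it reaches from about 0.275 to 0.75 m from the base axis. Payload 10.2 kg.
Tool frame: the origin (TCP) lies midway between the tips of the shut fingers; the grasp point (between the pads) lies 19 mm behind it; z points along the fingers, y is the line along which they close (so a half turn about z gives the same grasp; the last joint's range is limited). The gripper opens to 88 mm and grips with 3 to 60 N. Pads are 18 mm wide; open, the fingers measure 123 mm over their backs; the gripper's body (75 mm by 187 mm) begins 45 mm behind the grasp point.
Start: joints at [0.925, 0.313, 1.498, -0, 1.331, -0.223], TCP at [0.215, 0.479, 0.205] pointing down, gripper open.
Joint ranges: [-2.94, 2.94], [-0.97, 2.17], [0.19, 2.56], [-1.23, 4.37], [0.02, 3.11], [-2.88, 2.88]. Speed limits (rad/s): [2.39, 2.39, 3.01, 3.14, 3.14, 3.14].

## Interface

Orientations are given as a unit quaternion [x, y, z, w].
In Python, from rig import monitor, capture, ticket, cut_out, mark_of gives the robot as it stands. The module is installed in compiled form; this text tells all that it offers.
- The arm moves only by the tool drive_tool, never from a script. Its argument "steps" is a list of rows, each an object of numbers: "x", "y", "z": the shift along the world's x, y, z in mm; "twist": the turn about the world's z in rad; "gripper": the opening, from -1 (shut) to 1 (fully open). A call has 1 to 8 rows; each row is the pose to reach, as a shift and turn from the pose commanded when the call began; what a row does not reach only later rows make up. A row lasts 1/10 s, in which the tool goes at most 50 mm and 8.59 degrees, less where a joint would pass 70% of its speed; a pose out of reach is approached as far as the arm can. A call with a gripper value outside its range is refused whole. The fingers move at their own pace and stop on an object; "squeeze" is the grip in N (left out, the last holds). Time passes only in rows, so rows that repeat a pose let the fingers close. It gives the time, the measured TCP pose, the force, the opening and the grip force at its end, in the units of the state.
- monitor.state(): the state, without advancing time (a new reading comes with each control period).
- capture(name): name is "scene" or "top" or "wrist"; returns a dict with "frame" (420x560x3 uint8, red, green, blue), "range_z" (420x560 float32, m along the optical axis (not along the pixel's ray), 0 where there is no reading), "vertical_fov" (degrees; the focal length in pixels is half the picture's height over the tangent of half this angle, whatever the lens; pixels are square), "cx", "cy" (the principal point, pixels), "cam_to_world" (4x4, takes a point from camera to world coordinates). Camera axes: x right, y up, looking along -z (the intrinsics and any distortion apply to the point x, -y, -z); pixel columns grow to the right and rows downward; lengths in m; the calibration is good to about 2 mm. A picture is of the moment at which its call begins.
- ticket.job_done(): hands the job in; it is judged then, once.
Trained networks look in the newest picture that a camera, given by its name, has taken for a name from the list of things; names that differ only in an ending like _2 or _b are one class to them, and where a whole thing is asked for, a point or a joint stands for the part that bears it (a point fixed in the world has none). Each returns a list of dicts, best first, with "conf" (0 to 1); they miss things now and then, are a little off and sometimes report something else, mostly with a low value. They report only what shows in the picture. A call takes as long as a camera call.
- cut_out(camera, name): "region" (420x560 bool, what is visible of it) and "xy" ([column, row] in pixels, amid what is visible of it).
- mark_of(camera, name): "xy" ([column, row] in pixels: a listed point, or the origin of a listed thing).
The state is a dict: "time_s": time; "q": joint angles; "dq": joint speeds; "joint_torque": joint torques, N m; "tool_pos": TCP position; "tool_rot": TCP orientation; "ft_force": force on the tool from outside, world axes, zero at the start; "torque": the same for the moment, N m; "finger_gap": finger opening in m; "grip_force": force on a finger pad.
Only numpy, scipy, OpenCV 4.12 (cv2) and the standard library are available. Lean on these libraries where they do the work, as an engineer would, in place of code of your own. Each camera call takes 0.05 s, during which the arm holds its last target. There are 200 camera calls.

## Task

Get the second pipe ready to be tacked to the one strapped in the V-block. First clear the two tools that were left lying across the groove: lay the soapstone holder in the yellow tray with the other soapstone and the cold chisel in the blue tray with the centre punch. Then lay the loose pipe in the groove with its end butted against the strapped pipe, and finish while still holding it there without letting go, pressed down firmly on both flanks of the V, for the welder to tack; leave the magnet, spanner and nut where they lie.

Things in the scene. Friction and masses are not known exactly. Their poses are not given: they have to be found in the camera images.
- vblock: Steel V-block fixed to the bench, 70 (x) x 230 (y) x 25 mm high; at each end a lug and screw, 16 mm high, reach 24 mm further. Origin: centre of underside. A 90 degree groove along y, 30 mm wide at the top, lies between flat lands 20 mm wide; a 6 mm slot runs at its bottom, z = 12 mm. From y = +10 to +105 mm a pipe is fixed under two straps (top at z = 55 mm); y = -115 to +10 mm is free
- flank_near: The half of the V-block's jaw at its -x side, with one 45 degree flank of the groove. Origin and axes are those of vblock
- flank_far: The half of the V-block's jaw at its +x side, with the other flank of the groove. Origin and axes are those of vblock
- seat (a point): Where the middle of the loose pipe's axis must come: in the groove, 34 mm above the bench, 37.5 mm from the block's middle toward its -y. Axes as vblock: y runs along the groove, +y toward the strapped pipe, whose end face stands 47.5 mm from this point
- pipe_loose: Dark grey steel pipe offcut, 34 mm diameter, 95 mm long, about 0.22 kg, lying on the bench; both ends alike. Origin: on its underside as it first lies, halfway along; its y is the pipe's axis. It can roll
- pipe_mid (a point): The middle of the loose pipe's axis, 17 mm from its surface; its y is the pipe's axis. The ends are 47.5 mm away along y
- soapstone: Soapstone marker in a brass holder (tan stick with a white tip), 135 long (its y) x 12 wide x 8 mm high, 30 g, lying flat across the V-block's lands, 25 mm above the bench. Origin: centre of its underside. The solid part that can be gripped runs from y = -32 to +68 mm
- cold_chisel: Blue cold chisel, 170 long (its y) x 20 wide x 16 mm high, about 0.3 kg, lying flat across the V-block's lands, 25 mm above the bench. Origin: centre of its underside. It and the soapstone may be in either order along the groove, about 55 mm apart
- tray_yellow: Yellow open tray fixed on the bench, 140 (its x) x 220 (its y) x 36 mm high with a rolled rim, walls and floor 4 mm; another soapstone is fixed in it along the +x wall. Origin: centre of its underside. The yellow and the blue tray may change places
- tray_yellow_in (a point): Centre of the yellow tray's inner floor; axes as the tray
- tray_blue: Blue open tray fixed on the bench, 140 (its x) x 220 (its y) x 36 mm high with a rolled rim, walls and floor 4 mm; a centre punch (11 mm thick) is fixed in it along the +x wall. Origin: centre of its underside
- tray_blue_in (a point): Centre of the blue tray's inner floor; axes as the tray
- magnet_square: Red arrow-shaped welding magnet, 85x100x18 mm, on the robot's side of the V-block; leave it alone. Origin: centre of its underside
- spanner_17: Bright combination spanner, 36x219x8 mm, behind the V-block; leave it alone. Origin: centre of its underside
- worklight: Dark work lamp with a wire guard, standing fixed on the bench to the left behind the V-block; an obstacle, about 180 x 170 mm across and 242 mm tall, its glare shield toward the robot. Origin: on the bench under its middle
- clamp_jig: Toggle clamp on a steel plate, fixed on the bench to the left of the V-block; an obstacle. Its red-gripped lever reaches 135 mm from the origin along its -y, up to 111 mm high, toward or over the strapped end of the V-block. Origin: on the underside of the plate, near the lever's pivot
- nut_24: Dark hexagon nut, 24x27x13 mm, on the bench behind the V-block and the trays; leave it alone. Origin: centre of its underside

How it is judged:
On the way, in this order (a step that is already met when the one before it is completed fails the run):
1. the groove is cleared: soapstone holder lying in the yellow tray, chisel lying in the blue tray, both let go (x of soapstone in the frame of tray_yellow_in between -0.065 and 0.065 m and y of soapstone in the frame of tray_yellow_in between -0.1 and 0.1 m and z of soapstone in the frame of tray_yellow_in between -0.005 and 0.025 m and angle between soapstone's own y axis and vertical between 1.35 and 1.79 rad and x of cold_chisel in the frame of tray_blue_in between -0.065 and 0.065 m and y of cold_chisel in the frame of tray_blue_in between -0.1 and 0.1 m and z of cold_chisel in the frame of tray_blue_in between -0.005 and 0.025 m and angle between cold_chisel's own y axis and vertical between 1.35 and 1.79 rad and contact force between the fingers and soapstone below 0.1 N and contact force between the fingers and cold_chisel below 0.1 N), for 0.2 s.
2. the loose pipe lies in the groove, butted to the strapped pipe, pressed down on both flanks by the gripper (x of pipe_mid in the frame of seat between -0.002 and 0.002 m and y of pipe_mid in the frame of seat between -0.003 and 0.003 m and z of pipe_mid in the frame of seat between -0.002 and 0.002 m and angle between the y axis of pipe_mid and the y axis of seat, either way round below 0.04 rad and contact force between pipe_loose and flank_near above 4 N and contact force between pipe_loose and flank_far above 4 N and contact force between the fingers and pipe_loose above 3 N), for 0.2 s.
At the end, for the whole second after the job is handed in: Soapstone holder flat in the yellow tray, chisel flat in the blue. Pipe axis within 2 mm and 0.04 rad of the groove's seat, gap to the strapped pipe under 3 mm, gripper on it (over 3 N), over 4 N on each flank (its weight gives at most 2). Magnet, spanner, nut moved under 20 mm (all of step 2 and x of soapstone in the frame of tray_yellow_in between -0.065 and 0.065 m and y of soapstone in the frame of tray_yellow_in between -0.1 and 0.1 m and z of soapstone in the frame of tray_yellow_in between -0.005 and 0.025 m and angle between soapstone's own y axis and vertical between 1.35 and 1.79 rad and x of cold_chisel in the frame of tray_blue_in between -0.065 and 0.065 m and y of cold_chisel in the frame of tray_blue_in between -0.1 and 0.1 m and z of cold_chisel in the frame of tray_blue_in between -0.005 and 0.025 m and angle between cold_chisel's own y axis and vertical between 1.35 and 1.79 rad); the arm keeps its last pose, push and grip.
It fails at once if the magnet is disturbed (moved more than 20 mm) (distance of magnet_square from where it was at the start of the episode above 0.02 m).
It fails at once if the spanner is disturbed (moved more than 20 mm) (distance of spanner_17 from where it was at the start of the episode above 0.02 m).
It fails at once if the nut is disturbed (moved more than 20 mm) (distance of nut_24 from where it was at the start of the episode above 0.02 m).
It also fails if it takes over 69 s, if anything falls off the work surface, if the arm or the gripper's body presses on something with over 40 N, if the wrist force passes 120 N, or if a joint passes its speed limit or range.

## Working session

There is one attempt and no reset: what is moved stays moved. The work goes in short steps, Python scripts to look and compute and a tool call to move; the robot and the scene stay as the last step left them, time stands still between calls to the robot, and variables do not carry over. Pictures are saved under pics/ and viewed, at most 10 in all, crops included, and the job is handed in when it is done.

Besides the shell and the picture viewer there is one more tool, called as name(argument=value, ...), one argument or row to a line, values as JSON. drive_tool: Moves the arm, as the interface text tells. Its arguments: {"type":"object","properties":{"steps":{"type":"array"},"squeeze":{"type":"number"}},"required":["steps"]}

```bash
mkdir -p pics
cat > h.py <<'E'
import numpy as np, cv2
from rig import monitor, capture, ticket, cut_out, mark_of
def cloud(c):
    h,w=c["range_z"].shape; f=h/2/np.tan(np.radians(c["vertical_fov"])/2)
    v,u=np.mgrid[:h,:w]; d=c["range_z"]
    P=np.stack([(u-c["cx"])/f*d,-(v-c["cy"])/f*d,-d,np.ones_like(d)],-1)
    W=P@np.array(c["cam_to_world"]).T
    W=W[...,:3]; W[d<=0]=np.nan
    return W
def save(c,n): cv2.imwrite(f"pics/{n}.png",cv2.cvtColor(c["frame"],cv2.COLOR_RGB2BGR))
def fit(W,m):
    p=W[m]; p=p[~np.isnan(p[:,0])]
    if len(p)<8: return None
    zt=np.percentile(p[:,2],90); 
    r=cv2.minAreaRect((p[:,:2]*1000).astype(np.float32))
    return len(p),p[:,:2].mean(0).round(4),zt.round(4),np.round(r[0],1),np.round(r[1],1),round(r[2],1)
E
cat > a.py <<'E'
from h import *
print(monitor.state())
names="vblock flank_near pipe_loose soapstone cold_chisel tray_yellow tray_blue magnet_square spanner_17 worklight clamp_jig nut_24".split()
for cam in ("scene","top"):
    c=capture(cam); save(c,cam+"0"); W=cloud(c); np.savez(cam+"0",W=W,f=c["frame"])
    print(cam,c["vertical_fov"],c["cx"],c["cy"],np.round(c["cam_to_world"],3).tolist(), {k for k in c})
    for n in names:
        try:
            for r in cut_out(cam,n)[:2]:
                print(n,round(r["conf"],2),np.round(r["xy"]),fit(W,r["region"]))
        except Exception as e: print(n,e)
E
python3 a.py
```

```text
{'time_s': 0.0, 'q': array([ 9.24583133e-01,  3.13453341e-01,  1.49841224e+00, -2.42602764e-05,
        1.33099171e+00, -2.23424154e-01]), 'dq': array([ 0.00045323, -0.00265128,  0.00037135,  0.00021569,  0.00077328,
        0.00021516]), 'joint_torque': array([-1.19002357e-04, -4.02209079e+01, -2.52267516e+01,  6.94071455e-02,
        3.52468248e-02, -1.07935707e-04]), 'tool_pos': array([0.21526657, 0.47853082, 0.20416873]), 'tool_rot': array([ 2.09820714e-01,  9.77739673e-01, -5.78443847e-04, -2.55677643e-04]), 'ft_force': array([ 0.46254677,  0.61558978, -0.57289375]), 'torque': array([-0.00609138,  0.0205336 ,  0.00301825]), 'grip_force': 0.0, 'finger_gap': 0.08832461182538025}
scene 47.13200304678421 279.4378382498949 202.41555390683362 [[0.572, 0.636, -0.518, 0.032], [-0.82, 0.457, -0.345, -0.44], [0.018, 0.622, 0.783, 0.907], [0.0, 0.0, 0.0, 1.0]] {'cy', 'vertical_fov', 'frame', 'cam_to_world', 'cx', 'range_z'}
vblock 0.75 [247. 212.] (2681, array([ 0.5492, -0.0236]), np.float64(0.0492), array([564.9, -20.1]), array([ 89. , 277.3]), 10.1)
flank_near 0.61 [252. 222.] (859, arra
[... 2698 characters left out ...]
 -111.9]), array([ 87.6, 103. ]), 11.6)
tray_yellow 0.19 [337. 144.] (81, array([ 0.7162, -0.2204]), np.float64(0.0166), array([ 717. , -220.8]), array([23.8, 24.6]), 25.7)
tray_blue 0.45 [344. 145.] (96, array([ 0.7162, -0.221 ]), np.float64(0.0164), array([ 715.7, -221.1]), array([23.3, 27.6]), 0.1)
magnet_square 0.66 [293. 286.] (1192, array([ 0.4054, -0.1132]), np.float64(0.0197), array([ 412.9, -113.1]), array([ 87.4, 102.8]), 9.6)
spanner_17 0.57 [278. 123.] (686, array([ 0.7623, -0.0641]), np.float64(0.0101), array([762.6, -58.8]), array([ 33.2, 214.4]), 3.9)
nut_24 0.53 [346. 144.] (12, array([ 0.7221, -0.2248]), np.float64(0.0165), array([ 722.6, -224.6]), array([14.7,  6. ]), 52.5)
```

```bash
cd pics; python3 -c "
import cv2
for n in('top0','scene0'):
    cv2.imwrite(n+'b.png',cv2.resize(cv2.imread(n+'.png'),(800,600)))"
```

```text
(no output)
```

View pics/top0b.png

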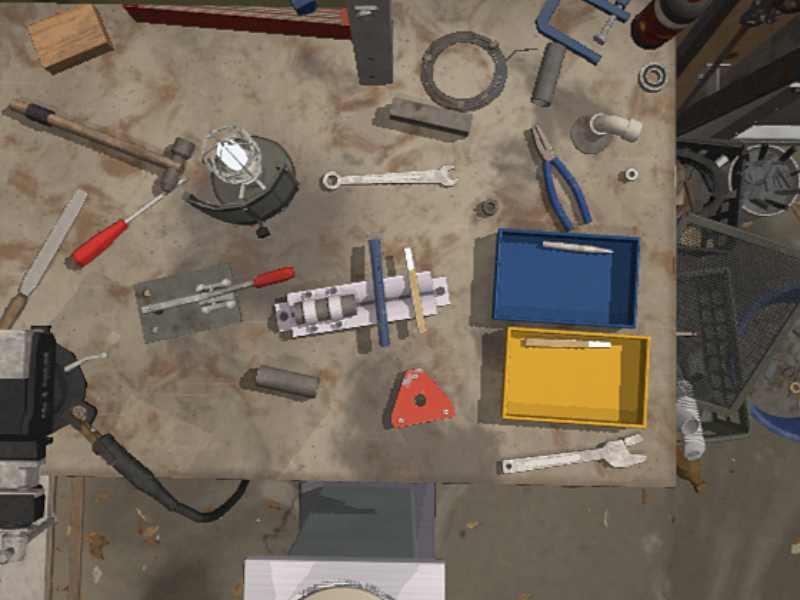

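View pics/scene0b.png

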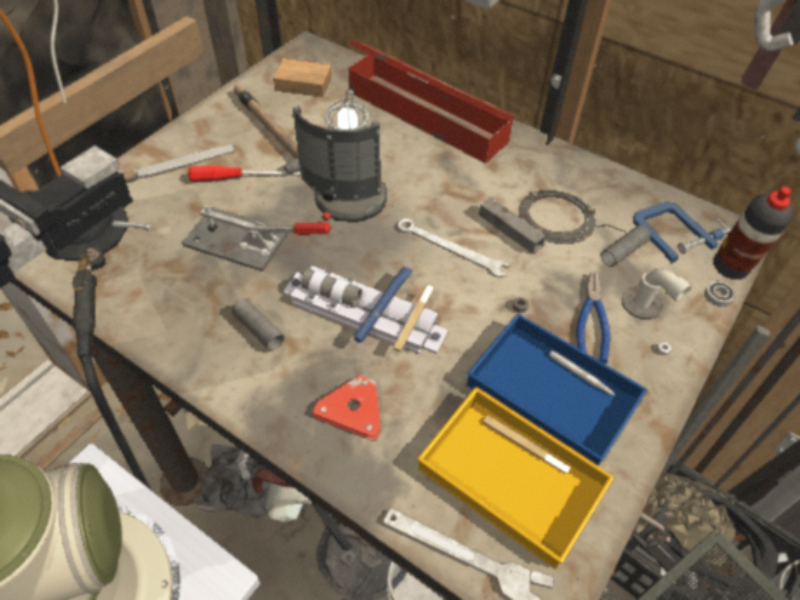

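The top picture shows the strapped pipe at the left end of the V-block. The chisel is at about (378,292) and the soapstone at (414,290), with its white tip on the far side. The loose pipe is at (287,381), the blue tray is the far one at (566,278) and the yellow the near one at (576,377). The lever end is at (293,272), clear of the free half of the groove. The scene picture agrees. I'm moving over the chisel now.

drive_tool(
  steps=[
    {"x": 350,"y": -535,"z": 0,"twist": 0.58,"gripper": -0.3},
    {"x": 350,"y": -535,"z": 0,"twist": 0.58,"gripper": -0.3},
    {"x": 350,"y": -535,"z": 0,"twist": 0.58,"gripper": -0.3},
    {"x": 350,"y": -535,"z": 0,"twist": 0.58,"gripper": -0.3},
    {"x": 350,"y": -535,"z": 0,"twist": 0.58,"gripper": -0.3},
    {"x": 350,"y": -535,"z": 0,"twist": 0.58,"gripper": -0.3},
    {"x": 350,"y": -535,"z": 0,"twist": 0.58,"gripper": -0.3},
    {"x": 350,"y": -535,"z": 0,"twist": 0.58,"gripper": -0.3},
  ],
)

```text
time_s: 2.1
tool_pos: [0.4212, 0.1648, 0.2051]
tool_rot: [-0.078, 0.997, 0.0, 0.0]
ft_force: [1.3, 0.7, 0.0]
finger_gap: 0.0311
grip_force: 0.0
```

```bash
cat > w.py <<'E'
import sys
from h import *
tag=sys.argv[1]; names=sys.argv[2:]
c=capture("wrist"); W=cloud(c); save(c,"wrist"+tag); np.savez("wrist"+tag,W=W,f=c["frame"])
print(np.round(c["cam_to_world"],3).tolist(),c["vertical_fov"])
for n in names:
    for r in cut_out("wrist",n)[:2]:
        print(n,round(r["conf"],2),np.round(r["xy"]),fit(W,r["region"]))
s=monitor.state(); print(s["tool_pos"].round(4),s["tool_rot"].round(4),s["time_s"])
E
python3 w.py 1 pipe_loose vblock cold_chisel
```

```text
[[-0.156, -0.937, -0.312, 0.34], [0.988, -0.148, -0.05, 0.15], [0.001, -0.316, 0.949, 0.384], [0.0, 0.0, 0.0, 1.0]] 65.17459379311201
pipe_loose 0.65 [219. 176.] (2561, array([0.4286, 0.0926]), np.float64(0.0335), array([430.8,  88.9]), array([103.,  33.]), 78.9)
pipe_loose 0.44 [ 78. 280.] (1945, array([ 0.5806, -0.0424]), np.float64(0.025), array([576.6, -18.7]), array([ 32.9, 230. ]), 10.1)
vblock 0.94 [136. 260.] (10118, array([ 0.5464, -0.0055]), np.float64(0.0495), array([548.3,   5.4]), array([133.4, 348.1]), 25.3)
cold_chisel 0.78 [ 84. 261.] (1656, array([ 0.5493, -0.0502]), np.float64(0.0403), array([569.8, -62.4]), array([156.9,  42.5]), 6.3)
[0.4206 0.1661 0.2047] [-7.74e-02  9.97e-01  1.00e-04 -2.00e-04] 2.3
```

drive_tool(
  steps=[
    {"x": 143,"y": -225,"z": 0,"twist": 0.15,"gripper": -0.3},
    {"x": 143,"y": -225,"z": 0,"twist": 0.15,"gripper": -0.3},
    {"x": 143,"y": -225,"z": 0,"twist": 0.15,"gripper": -0.3},
    {"x": 143,"y": -225,"z": 0,"twist": 0.15,"gripper": -0.3},
    {"x": 143,"y": -225,"z": 0,"twist": 0.15,"gripper": -0.3},
    {"x": 143,"y": -225,"z": 0,"twist": 0.15,"gripper": -0.3},
    {"x": 143,"y": -225,"z": 0,"twist": 0.15,"gripper": -0.3},
  ],
)

```text
time_s: 3.0
tool_pos: [0.5642, -0.0588, 0.2041]
tool_rot: [-0.153, 0.988, 0.0, -0.0]
ft_force: [0.3, 0.6, 0.1]
finger_gap: 0.031
grip_force: 0.0
```

```bash
python3 w.py 2 cold_chisel soapstone vblock
```

```text
[[-0.301, -0.905, -0.3, 0.486], [0.954, -0.285, -0.096, -0.086], [0.002, -0.315, 0.949, 0.384], [0.0, 0.0, 0.0, 1.0]] 65.17459379311201
cold_chisel 0.65 [289. 185.] (2278, array([ 0.5674, -0.0509]), np.float64(0.0407), array([579.5, -47.5]), array([178.6,  21.6]), 6.9)
vblock 0.55 [329. 183.] (12486, array([ 0.5538, -0.0211]), np.float64(0.0498), array([561.8, -21.2]), array([ 79.2, 286.5]), 9.9)
[ 0.563  -0.0563  0.205 ] [-1.541e-01  9.881e-01  1.000e-04 -0.000e+00] 3.2
```

View pics/wrist2.png

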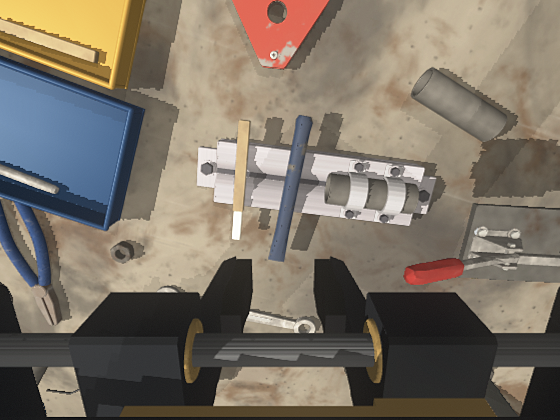

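The wrist picture shows the chisel at (290,188), the soapstone at (240,180), the strapped pipe at (375,193) and the open groove between the lands. Next I'll fit these precisely.

```bash
cat > f.py <<'E'
from h import *
def axis(P,nm):
    xy=P[:,:2]*1000; c,s,a=cv2.minAreaRect(xy.astype(np.float32))
    m=xy.mean(0); u,S,v=np.linalg.svd(xy-m,full_matrices=False); d=v[0]
    t=(xy-m)@d; o=(xy-m)@v[1]
    mid=m+d*(np.percentile(t,1)+np.percentile(t,99))/2+v[1]*(np.percentile(o,3)+np.percentile(o,97))/2
    print(nm,len(P),"mid",mid.round(1),"len",np.ptp(np.percentile(t,[0.5,99.5])).round(1),"wid",np.ptp(np.percentile(o,[2,98])).round(1),"ang",round(np.degrees(np.arctan2(d[1],d[0]))%180,1),"z",np.percentile(P[:,2]*1000,[5,50,95]).round(1))
for f in("wrist1","wrist2","top0"):
    D=np.load(f+".npz"); W=D["W"]; hsv=cv2.cvtColor(D["f"],cv2.COLOR_RGB2HSV).astype(int); H,S,V=np.moveaxis(hsv,-1,0)
    x,y,z=np.moveaxis(W,-1,0)
    box=(x>.47)&(x<.67)&(y>-.16)&(y<.11)
    b=box&(z>.034)&(z<.048)&(H>100)&(H<130)&(S>80)
    print(f); 
    if b.sum()>50: axis(W[b],"chisel")
    b=box&(z>.028)&(z<.040)&(y<-.07)&(y>-.14)
    if b.sum()>50: axis(W[b],"soap")
    b=box&(z>.006)&(z<.030)&(y>-.145)
    if b.sum()>50: axis(W[b],"block(incl lug)")
    b=box&(z>.019)&(z<.029)
    if b.sum()>50: axis(W[b],"lands")
    b=(x>.36)&(x<.48)&(y>.03)&(y<.16)&(z>.012)&(z<.045)
    if b.sum()>50: axis(W[b],"pipe")
    b=box&(z>.03)&(y>-.03)&~((H>100)&(H<130)&(S>80))
    if b.sum()>50: axis(W[b],"strapped")
    b=(y<-.22)&(x>.35)&(x<.54)&(z>.028)&(z<.045)
    if b.sum()>50: axis(W[b],"ytray")
    b=(y<-.22)&(x>.535)&(x<.72)&(z>.028)&(z<.045)
    if b.sum()>50: axis(W[b],"btray")
E
python3 f.py
```

```text
wrist1
soap 1160 mid [ 578.8 -105.2] len 132.7 wid 12.1 ang 10.9 z [29.  32.1 33.7]
block(incl lug) 6915 mid [554.1 -17. ] len 257.5 wid 75.1 ang 103.1 z [ 7.7 23.6 28. ]
lands 4704 mid [555.8 -21.7] len 229.0 wid 75.9 ang 103.2 z [20.3 24.2 27.7]
pipe 2600 mid [430.7  93. ] len 93.9 wid 30.8 ang 78.7 z [20.2 31.  33.8]
strapped 2768 mid [544.1  34.3] len 94.4 wid 53.9 ang 99.4 z [33.2 47.8 53.5]
wrist2
chisel 87 mid [558.9 -55.3] len 133.5 wid 13.9 ang 7.8 z [35.7 37.2 38.2]
soap 1290 mid [ 579.7 -105.4] len 133.3 wid 11.5 ang 11.0 z [30.5 32.7 34.1]
block(incl lug) 8602 mid [556.2 -17.6] len 258.3 wid 73.7 ang 102.8 z [ 8.5 24.  27.5]
lands 6239 mid [557.6 -22.8] len 227.5 wid 72.7 ang 102.6 z [20.7 24.4 27.4]
pipe 3220 mid [433.8  91.9] len 94.3 wid 31.3 ang 78.3 z [20.5 31.3 34.3]
strapped 11219 mid [549.9  38.8] len 152.9 wid 59.8 ang 65.7 z [ 40.8 309.6 328.1]
ytray 2248 mid [ 514.3 -290.3] len 136.7 wid 86.3 ang 114.6 z [32.1 34.6 36.2]
btray 2035 mid [ 607.  -281.7] len 161.2 wid 127.5 ang 164.3 z [29.9 34.5 36.1]
top0
chisel 196 mid [569.9 -47.5] len 159.3 wid 13.0 ang 7.2 z [35.  39.5 44.1]
soap 378 mid [ 578.9 -101.2] len 132.6 wid 48.7 ang 11.2 z [28.4 32.9 37.6]
block(incl lug) 2258 mid [569.4 -14.8] len 256.7 wid 114.2 ang 100.5 z [ 7.5 24.1 28.9]
lands 1495 mid [557.7 -18.2] len 228.0 wid 69.5 ang 101.0 z [20.4 25.3 28.4]
pipe 640 mid [432.4  96.3] len 93.7 wid 32.1 ang 78.6 z [22.7 31.9 36.8]
strapped 974 mid [555.   53.6] len 129.0 wid 73.7 ang 71.0 z [ 31.4  50.2 107.7]
ytray 1222 mid [ 455.7 -349.1] len 251.7 wid 171.3 ang 80.8 z [31.3 35.9 39.9]
btray 759 mid [ 609.9 -338.4] len 235.6 wid 146.7 ang 94.6 z [30.2 35.6 39.9]
```

```bash
cat > g.py <<'E'
from h import *
for f in("wrist1","wrist2","top0"):
    W=np.load(f+".npz")["W"].reshape(-1,3)*1000
    for ang in (10.2,):
        a=np.radians(ang); ux=np.array([np.cos(a),np.sin(a)]); uy=np.array([-np.sin(a),np.cos(a)])
        r=W[:,:2]-[557.5,-18]; X=r@ux; Y=r@uy
        for lo,hi in((-75,-50),(-20,8)):
            m=(Y>lo)&(Y<hi)&(abs(X)<45)&(W[:,2]<30)
            print(f,lo,[(int(b),round(float(np.median(W[m&(X>=b)&(X<b+3),2])),1)) for b in range(-42,42,3) if (m&(X>=b)&(X<b+3)).sum()>2])
        # strapped pipe end
        m=(abs(X)<8)&(W[:,2]>42)&(W[:,2]<60)&(Y>-15)&(Y<110); print("strap Y range",np.percentile(Y[m],[1,99]).round(1))
        m=(abs(X)<34)&(W[:,2]>20)&(W[:,2]<29); print("land Y",np.percentile(Y[m],[.5,99.5]).round(1))
E
python3 g.py
```

```text
wrist1 -75 [(-42, -0.7), (-39, -0.7), (-36, 17.8), (-33, 24.4), (-30, 24.2), (-27, 24.2), (-24, 24.0), (-21, 24.1), (-18, 24.2), (-15, 22.4), (-12, 19.1), (-9, 16.2), (-6, 12.9), (-3, 11.6), (0, 11.4), (3, 13.7), (6, 17.1), (9, 20.4), (12, 23.5), (15, 24.5), (18, 24.3), (21, 24.2), (24, 24.3), (27, 24.3), (30, 24.1), (33, 23.8)]
wrist1 -20 [(-42, -0.8), (-39, -0.7), (-36, 14.8), (-33, 24.3), (-30, 24.3), (-27, 24.2), (-24, 24.2), (-21, 24.4), (-18, 24.2), (-15, 22.7), (-12, 18.4), (-9, 15.7), (-6, 13.5), (-3, 11.6), (0, 11.9), (3, 13.9), (6, 17.2), (9, 20.4), (12, 23.7), (15, 23.8), (18, 24.3), (21, 24.0), (24, 24.4), (27, 24.5), (30, 24.3), (33, 24.2)]
strap Y range [  6.9 100.2]
land Y [-117.5  488.6]
wrist2 -75 [(-42, -0.5), (-39, -0.6), (-36, 19.3), (-33, 24.5), (-30, 24.5), (-27, 24.5), (-24, 24.5), (-21, 24.5), (-18, 24.4), (-15, 22.3), (-12, 19.6), (-9, 16.5), (-6, 14.0), (-3, 11.7), (0, 11.9), (3, 14.4), (6, 17.3), (9, 20.4), (12, 23.5), (15, 24.4), (18, 24.5), (21, 24.5), (24, 24.3), (27, 24.4), (30, 24.5), (33, 24.3)]
wrist2 -20 [(-42, -0.5), (-39, -0.4), (-36, 19.4), (-33,
[... 372 characters left out ...]
-33, 25.3), (-30, 26.1), (-27, 26.3), (-24, 26.3), (-21, 25.6), (-18, 25.6), (-15, 24.5), (-12, 20.6), (-9, 17.2), (-6, 14.1), (-3, 13.9), (0, 13.2), (3, 16.2), (6, 18.5), (9, 21.8), (12, 23.6), (15, 27.1), (18, 25.2), (21, 26.3), (24, 25.3), (27, 25.4), (30, 26.5), (33, 23.9), (36, 2.0), (39, 0.8)]
top0 -20 [(-42, 0.5), (-39, 3.3), (-36, 20.8), (-33, 25.6), (-30, 25.1), (-27, 25.7), (-24, 24.9), (-21, 25.8), (-18, 25.8), (-15, 26.0), (-12, 21.7), (-9, 19.1), (-6, 15.1), (-3, 12.6), (0, 13.2), (3, 15.3), (6, 18.5), (9, 21.3), (12, 25.5), (15, 25.0), (18, 24.0), (21, 25.3), (24, 25.3), (27, 26.6), (30, 26.1), (33, 25.5), (36, 0.5), (39, 2.0)]
strap Y range [ 11.2 103.5]
land Y [-439.9  490.1]
```

drive_tool(
  steps=[
    {"x": 0,"y": 6,"z": -140,"twist": -0.18,"gripper": -0.3},
    {"x": 0,"y": 6,"z": -140,"twist": -0.18,"gripper": -0.3},
    {"x": 0,"y": 6,"z": -140,"twist": -0.18,"gripper": -0.3},
    {"x": 0,"y": 6,"z": -140,"twist": -0.18,"gripper": -0.3},
    {"x": 0,"y": 6,"z": -140,"twist": -0.18,"gripper": -0.3},
  ],
)

```text
time_s: 3.7
tool_pos: [0.5638, -0.0516, 0.0663]
tool_rot: [-0.064, 0.998, -0.0, 0.001]
ft_force: [0.2, -1.0, 0.2]
finger_gap: 0.031
grip_force: 0.0
```

```bash
python3 w.py 3
```

```text
[[-0.128, -0.941, -0.313, 0.482], [0.992, -0.121, -0.041, -0.064], [0.001, -0.316, 0.949, 0.246], [0.0, 0.0, 0.0, 1.0]] 65.17459379311201
[ 0.5646 -0.052   0.0673] [-6.410e-02  9.979e-01 -6.000e-04  1.700e-03] 3.75
```

View pics/wrist3.png

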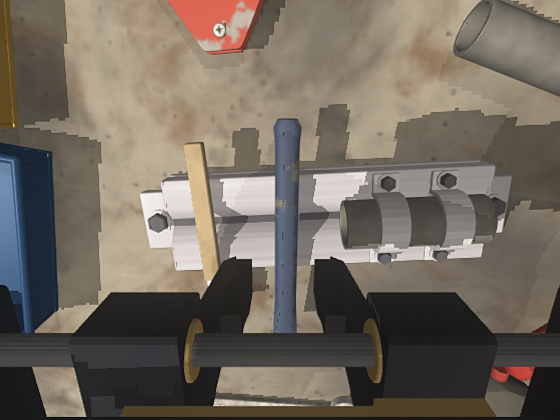

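The chisel runs straight down column 286, between the fingertips at columns 250 and 317, so it is aligned. I'll check the wrist calibration against the fingertips.

Run:
```python
from h import *
W=np.load("wrist3.npz")["W"]*1000
for c0,c1 in((215,253),(315,352)):
    P=W[256:300,c0:c1].reshape(-1,3); P=P[(P[:,2]>55)&(P[:,2]<100)]
    q=P[P[:,2]<P[:,2].min()+6]; print(len(P),P.min(0).round(1),P.max(0).round(1),q.min(0).round(1),q.max(0).round(1))
f=W.reshape(-1,3)
a=np.radians(10.2); ux=np.array([np.cos(a),np.sin(a)]); uy=np.array([-np.sin(a),np.cos(a)])
r=f[:,:2]-[557.5,-18]; X=r@ux; Y=r@uy
m=(Y>-18)&(Y<0)&(abs(X)<45)&(f[:,2]<30)
print([(b,round(float(np.median(f[m&(X>=b)&(X<b+3),2])),1)) for b in range(-42,42,3) if (m&(X>=b)&(X<b+3)).sum()>2])
m=(abs(X)<8)&(f[:,2]>42)&(f[:,2]<60)&(Y>-15)&(Y<110); print(np.percentile(Y[m],[1,99]).round(1))
```

```text
14 [556.5 -76.9  98.8] [574.6 -67.8  99.9] [556.5 -76.9  98.8] [574.6 -67.8  99.9]
10 [551.7 -38.3  98.8] [552.6 -32.4 100. ] [551.7 -38.3  98.8] [552.6 -32.4 100. ]
[(-42, -0.5), (-39, -0.5), (-36, 18.1), (-33, 24.7), (-30, 24.6), (-27, 24.5), (-24, 24.5), (-21, 24.6), (-18, 24.5), (-15, 22.7), (-12, 19.5), (-9, 16.5), (-6, 13.6), (-3, 11.9), (0, 12.0), (3, 14.5), (6, 17.4), (9, 20.4), (12, 23.3), (15, 24.4), (18, 24.5), (21, 24.4), (24, 24.5), (27, 24.4), (30, 24.4), (33, 23.8)]
[ 6.2 99.5]
```

drive_tool(
  steps=[
    {"x": -1,"z": -30},
    {"x": -1,"z": -42},
    {"x": -1,"z": -42},
    {"x": -1,"z": -42},
    {"x": -1,"z": -42,"gripper": -0.9},
    {"x": -1,"z": -42,"gripper": -0.9},
    {"x": -1,"z": -42,"gripper": -0.9},
    {"x": -1,"z": -42,"gripper": -0.9},
  ],
  squeeze=50,
)

```text
schema error: expected keys x, y, z, twist, gripper
```

drive_tool(
  steps=[
    {"x": -1,"y": 0,"z": -30,"twist": 0,"gripper": -0.3},
    {"x": -1,"y": 0,"z": -42,"twist": 0,"gripper": -0.3},
    {"x": -1,"y": 0,"z": -42,"twist": 0,"gripper": -0.3},
    {"x": -1,"y": 0,"z": -42,"twist": 0,"gripper": -0.3},
    {"x": -1,"y": 0,"z": -42,"twist": 0,"gripper": -0.9},
    {"x": -1,"y": 0,"z": -42,"twist": 0,"gripper": -0.9},
    {"x": -1,"y": 0,"z": -42,"twist": 0,"gripper": -0.9},
    {"x": -1,"y": 0,"z": -42,"twist": 0,"gripper": -0.9},
  ],
  squeeze=50,
)

```text
time_s: 4.55
tool_pos: [0.5625, -0.0523, 0.0231]
tool_rot: [-0.064, 0.998, -0.0, 0.0]
ft_force: [0.3, 0.8, -0.3]
finger_gap: 0.0047
grip_force: 0.0
```

```bash
python3 w.py 4; python3 -c "
from rig import monitor;s=monitor.state();print(s['finger_gap'],s['grip_force'],s['ft_force'])"
```

```text
[[-0.126, -0.941, -0.313, 0.481], [0.992, -0.12, -0.041, -0.065], [0.001, -0.315, 0.949, 0.202], [0.0, 0.0, 0.0, 1.0]] 65.17459379311201
[ 0.5625 -0.0523  0.023 ] [-6.36e-02  9.98e-01 -0.00e+00  1.00e-04] 4.6
0.0042025474529979 0.0 [-0.37912952 -0.59761014 -0.85095695]
```

View pics/wrist4.png

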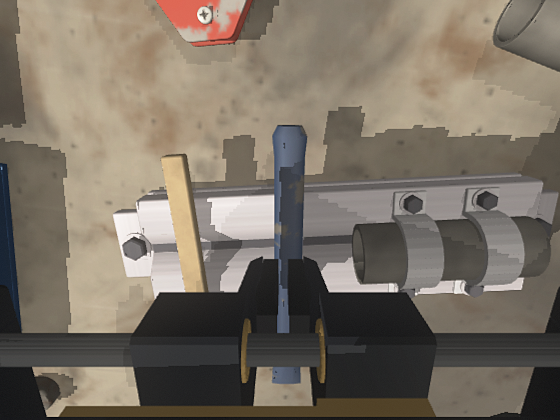

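Run:
```python
from h import *
W=np.load("wrist4.npz")["W"]*1000
np.set_printoptions(linewidth=200,suppress=True)
for r in range(200,400,12):
    print(r,[ (tuple(W[r,c].round(0).tolist())) for c in (258,275,285,300,310)])
```

```text
200 [(534.0, -72.0, 25.0), (530.0, -62.0, 37.0), (528.0, -57.0, 40.0), (528.0, -50.0, 38.0), (531.0, -43.0, 25.0)]
212 [(542.0, -71.0, 23.0), (536.0, -62.0, 36.0), (534.0, -57.0, 41.0), (534.0, -49.0, 38.0), (538.0, -41.0, 23.0)]
224 [(549.0, -70.0, 23.0), (543.0, -61.0, 37.0), (541.0, -56.0, 40.0), (541.0, -47.0, 36.0), (545.0, -40.0, 24.0)]
236 [(560.0, -70.0, 15.0), (550.0, -60.0, 37.0), (548.0, -55.0, 40.0), (548.0, -46.0, 37.0), (557.0, -38.0, 14.0)]
248 [(570.0, -69.0, 12.0), (557.0, -59.0, 36.0), (555.0, -54.0, 40.0), (555.0, -45.0, 37.0), (564.0, -37.0, 14.0)]
260 [(554.0, -67.0, 60.0), (554.0, -59.0, 58.0), (562.0, -53.0, 40.0), (552.0, -47.0, 58.0), (550.0, -43.0, 61.0)]
272 [(553.0, -66.0, 73.0), (554.0, -59.0, 69.0), (569.0, -52.0, 40.0), (552.0, -48.0, 70.0), (550.0, -43.0, 72.0)]
284 [(555.0, -66.0, 80.0), (554.0, -59.0, 80.0), (577.0, -51.0, 39.0), (553.0, -48.0, 79.0), (550.0, -44.0, 83.0)]
296 [(554.0, -65.0, 89.0), (560.0, -58.0, 80.0), (584.0, -50.0, 40.0), (552.0, -49.0, 89.0), (552.0, -44.0, 88.0)]
308 [(553.0, -65.0, 99.0), (553.0, -58.0, 97.0), (592.0, -49.0, 4
[... 173 characters left out ...]
 [(561.0, -64.0, 102.0), (561.0, -57.0, 102.0), (609.0, -47.0, 40.0), (560.0, -48.0, 102.0), (556.0, -45.0, 106.0)]
344 [(537.0, -64.0, 137.0), (536.0, -59.0, 137.0), (536.0, -57.0, 137.0), (536.0, -53.0, 136.0), (535.0, -51.0, 137.0)]
356 [(539.0, -63.0, 138.0), (539.0, -59.0, 138.0), (539.0, -57.0, 138.0), (538.0, -53.0, 138.0), (537.0, -51.0, 138.0)]
368 [(677.0, -59.0, -1.0), (645.0, -49.0, 31.0), (642.0, -43.0, 33.0), (672.0, -27.0, 1.0), (568.0, -44.0, 110.0)]
380 [(688.0, -58.0, -0.0), (657.0, -47.0, 29.0), (656.0, -41.0, 29.0), (655.0, -31.0, 29.0), (684.0, -17.0, -1.0)]
392 [(701.0, -56.0, -1.0), (699.0, -43.0, -1.0), (698.0, -35.0, -1.0), (696.0, -23.0, -0.0), (695.0, -15.0, -1.0)]
```

The fingers closed with no contact. The picture shows them above the chisel: fingertips at rows 257-260, with measured z ≈ 55 mm against a commanded 23 mm. I'll check the tip height with the fixed cameras.

Run:
```python
from h import *
for cam in("scene","top"):
    c=capture(cam); W=cloud(c)*1000; save(c,cam+"5"); np.savez(cam+"5",W=W/1000,f=c["frame"])
    P=W.reshape(-1,3); m=(abs(P[:,0]-562)<60)&(abs(P[:,1]+52)<110)&(P[:,2]>45)&(P[:,2]<300)
    q=P[m]; 
    for lo in range(45,180,6):
        k=q[(q[:,2]>=lo)&(q[:,2]<lo+6)]
        if len(k)>2: print(cam,lo,len(k),k[:,:2].min(0).round(0),k[:,:2].max(0).round(0))
print(monitor.state()['q'].round(4).tolist())
i=cv2.imread("pics/scene5.png")[120:300,150:390]; cv2.imwrite("pics/scene5c.png",cv2.resize(i,None,fx=3,fy=3))
```

```text
scene 45 198 [525. -14.] [568.  58.]
scene 51 119 [533. -50.] [560.  58.]
scene 57 17 [549. -68.] [559. -41.]
scene 63 27 [550. -70.] [574. -38.]
scene 69 24 [549. -71.] [571. -41.]
scene 75 35 [549. -71.] [573. -39.]
scene 81 27 [549. -72.] [558. -39.]
scene 87 14 [549. -71.] [555. -37.]
scene 93 11 [549. -48.] [553. -36.]
scene 99 11 [548. -48.] [569. -38.]
scene 105 11 [549. -46.] [568. -38.]
scene 111 4 [549. -83.] [566. -42.]
scene 117 14 [ 519. -140.] [605.  28.]
scene 123 58 [ 518. -142.] [593.  27.]
scene 129 101 [ 517. -142.] [591.  25.]
scene 135 259 [ 517. -142.] [593.  28.]
scene 141 213 [ 516. -147.] [608.  32.]
scene 147 46 [ 515. -148.] [597.  33.]
scene 153 182 [ 516. -149.] [602.  35.]
scene 159 797 [ 515. -149.] [606.  39.]
scene 165 200 [ 518. -148.] [605.  38.]
scene 171 77 [535. -96.] [584. -41.]
scene 177 67 [536. -96.] [584. -41.]
top 135 14 [ 528. -102.] [594.  11.]
top 141 4 [ 525. -144.] [539. -22.]
top 153 8 [ 526. -141.] [607.  11.]
top 159 218 [ 528. -145.] [606.  46.]
top 165 163 [ 528. -146.] [606.  44.]
[-0.3001, 0.6012, 1.5757, -0.0, 0.9646, -1.9981]
```

View pics/scene5c.png

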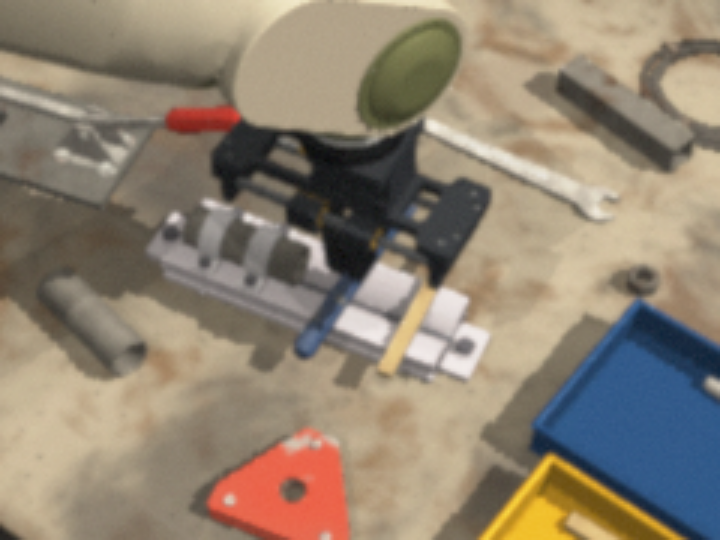

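The scene view confirms it. The fingers end about 57 mm up and the gripper body starts at about 117 mm, so the real tips stand about 32 mm above the reported TCP, laterally in place. I'll open, go down in part, and re-measure the tips against forces and depth.

drive_tool(
  steps=[
    {"x": 0,"y": 0,"z": 0,"twist": 0,"gripper": -0.3},
    {"x": 0,"y": 0,"z": 0,"twist": 0,"gripper": -0.3},
    {"x": 0,"y": 0,"z": 0,"twist": 0,"gripper": -0.3},
    {"x": 0,"y": 0,"z": -5,"twist": 0,"gripper": -0.3},
    {"x": 0,"y": 0,"z": -10,"twist": 0,"gripper": -0.3},
    {"x": 0,"y": 0,"z": -15,"twist": 0,"gripper": -0.3},
    {"x": 0,"y": 0,"z": -15,"twist": 0,"gripper": -0.3},
  ],
)

```text
time_s: 5.4
tool_pos: [0.5619, -0.0522, 0.0068]
tool_rot: [-0.064, 0.998, 0.0, -0.001]
ft_force: [-0.3, -0.0, 0.3]
finger_gap: 0.0309
grip_force: 0.0
```

```bash
cat > tip.py <<'E'
from h import *
s=monitor.state(); t=s["tool_pos"]*1000
for cam in("scene","wrist"):
    c=capture(cam); P=cloud(c).reshape(-1,3)*1000; V=c["frame"].reshape(-1,3).max(1)
    m=(np.hypot(P[:,0]-t[0],P[:,1]-t[1])<45)&(V<75)
    q=P[m]; print(cam,t.round(1),[(lo,int(((q[:,2]>=lo)&(q[:,2]<lo+3)).sum())) for lo in range(0,90,3)])
    h=q[(q[:,2]>60)&(q[:,2]<100)]; print(h.min(0).round(1),h.max(0).round(1))
E
python3 tip.py
```

```text
scene [561.9 -52.2   6.8] [(0, 0), (3, 0), (6, 0), (9, 0), (12, 1), (15, 0), (18, 0), (21, 0), (24, 2), (27, 1), (30, 2), (33, 12), (36, 49), (39, 47), (42, 20), (45, 15), (48, 13), (51, 14), (54, 9), (57, 16), (60, 18), (63, 14), (66, 13), (69, 15), (72, 8), (75, 11), (78, 3), (81, 9), (84, 9), (87, 11)]
[545.7 -85.1  60.1] [568.8 -23.3  94.4]
wrist [561.9 -52.2   6.8] [(0, 0), (3, 0), (6, 0), (9, 292), (12, 177), (15, 6), (18, 35), (21, 44), (24, 54), (27, 34), (30, 27), (33, 188), (36, 1025), (39, 606), (42, 231), (45, 294), (48, 291), (51, 256), (54, 265), (57, 295), (60, 411), (63, 394), (66, 388), (69, 356), (72, 324), (75, 344), (78, 367), (81, 455), (84, 1068), (87, 238)]
[546.9 -87.1  60. ] [575.7 -23.7  99.9]
```

drive_tool(
  steps=[
    {"x": 0,"y": -1,"z": -6,"twist": 0,"gripper": -0.3},
    {"x": 0,"y": -1,"z": -11,"twist": 0,"gripper": -0.3},
    {"x": 0,"y": -1,"z": -14,"twist": 0,"gripper": -0.3},
    {"x": 0,"y": -1,"z": -14,"twist": 0,"gripper": -0.3},
    {"x": 0,"y": -1,"z": -14,"twist": 0,"gripper": -0.9},
    {"x": 0,"y": -1,"z": -14,"twist": 0,"gripper": -0.9},
    {"x": 0,"y": -1,"z": -14,"twist": 0,"gripper": -0.9},
    {"x": 0,"y": -1,"z": -14,"twist": 0,"gripper": -0.9},
  ],
  squeeze=50,
)

```text
time_s: 6.3
tool_pos: [0.5624, -0.0531, -0.0061]
tool_rot: [-0.064, 0.998, 0.0, 0.0]
ft_force: [-0.9, 2.0, 0.6]
finger_gap: 0.0171
grip_force: 50.0
```

drive_tool(
  steps=[
    {"x": 0,"y": 0,"z": 20,"twist": 0,"gripper": -0.9},
    {"x": 0,"y": 0,"z": 60,"twist": 0,"gripper": -0.9},
    {"x": 0,"y": 0,"z": 100,"twist": 0,"gripper": -0.9},
    {"x": 0,"y": 0,"z": 120,"twist": 0,"gripper": -0.9},
    {"x": 0,"y": -30,"z": 120,"twist": -0.15,"gripper": -0.9},
    {"x": 10,"y": -70,"z": 120,"twist": -0.3,"gripper": -0.9},
    {"x": 10,"y": -110,"z": 120,"twist": -0.45,"gripper": -0.9},
    {"x": 20,"y": -150,"z": 120,"twist": -0.6,"gripper": -0.9},
  ],
)

```text
time_s: 7.1
tool_pos: [0.5816, -0.2049, 0.1135]
tool_rot: [0.237, 0.971, -0.0, -0.001]
ft_force: [0.8, 0.4, -2.3]
finger_gap: 0.0172
grip_force: 50.0
```

drive_tool(
  steps=[
    {"x": 6,"y": -125,"z": 0,"twist": -1.14,"gripper": -0.9},
    {"x": 6,"y": -125,"z": 0,"twist": -1.14,"gripper": -0.9},
    {"x": 6,"y": -125,"z": 0,"twist": -1.14,"gripper": -0.9},
    {"x": 6,"y": -125,"z": 0,"twist": -1.14,"gripper": -0.9},
    {"x": 6,"y": -125,"z": 0,"twist": -1.14,"gripper": -0.9},
    {"x": 6,"y": -125,"z": 0,"twist": -1.14,"gripper": -0.9},
    {"x": 6,"y": -125,"z": 0,"twist": -1.14,"gripper": -0.9},
    {"x": 6,"y": -125,"z": 0,"twist": -1.14,"gripper": -0.9},
  ],
)

```text
time_s: 7.9
tool_pos: [0.588, -0.3284, 0.1131]
tool_rot: [0.724, 0.69, -0.0, -0.001]
ft_force: [0.0, -0.4, -2.8]
finger_gap: 0.0173
grip_force: 50.0
```

```bash
python3 w.py 6 cold_chisel tray_blue tray_yellow soapstone
python3 - <<'E'
from h import *
for cam in("scene","top"):
    c=capture(cam); save(c,cam+"6")
    W=cloud(c)
    for n in("cold_chisel","soapstone","tray_blue","tray_yellow"):
        for r in cut_out(cam,n)[:2]: print(cam,n,round(r["conf"],2),np.round(r["xy"]),fit(W,r["region"]))
E
```

```text
[[0.999, 0.045, 0.017, 0.592], [-0.048, 0.948, 0.314, -0.248], [-0.002, -0.314, 0.949, 0.293], [0.0, 0.0, 0.0, 1.0]] 65.17459379311201
cold_chisel 0.86 [279. 244.] (8078, array([ 0.5882, -0.3146]), np.float64(0.1599), array([ 586.3, -923.4]), array([1328.3,   24.1]), 89.9)
tray_blue 0.96 [319. 169.] (30073, array([ 0.6101, -0.3072]), np.float64(0.0346), array([ 604.5, -341.7]), array([225.7, 164.3]), 87.3)
tray_yellow 0.78 [112. 205.] (35735, array([ 0.4368, -0.3333]), np.float64(0.0341), array([ 451.3, -357.1]), array([219.8, 209.9]), 86.9)
tray_yellow 0.41 [444.  66.] (902, array([ 0.7156, -0.2253]), np.float64(0.0129), array([ 717.1, -225.8]), array([26.8, 25.4]), 19.6)
soapstone 0.37 [444.  67.] (928, array([ 0.7155, -0.2251]), np.float64(0.0129), array([ 716.6, -225.1]), array([26.8, 24.4]), 84.5)
[ 0.5883 -0.3283  0.1135] [ 7.210e-01  6.929e-01 -1.000e-04 -3.000e-04] 8.15
scene cold_chisel 0.59 [416. 252.] (420, array([ 0.5875, -0.3768]), np.float64(0.1602), array([ 644. , -346.4]), array([167.2, 134.8]), 87.2)
scene soapstone 0.79 [285. 224.] (224, array([ 0.5675, -0.1074]), n
[... 206 characters left out ...]
 3.0)
scene tray_yellow 0.66 [359. 332.] (8784, array([ 0.4506, -0.3601]), np.float64(0.0337), array([ 447.7, -358. ]), array([224.6, 145.6]), 86.9)
top cold_chisel 0.53 [368. 196.] (74, array([ 0.5905, -0.2647]), np.float64(0.1628), array([ 590.1, -265.9]), array([14.6, 22.1]), 0.2)
top soapstone 0.57 [291. 205.] (283, array([ 0.5771, -0.1018]), np.float64(0.037), array([ 579.4, -101.4]), array([129. ,  11.9]), 11.2)
top tray_blue 0.79 [362. 183.] (2258, array([ 0.6177, -0.2788]), np.float64(0.0366), array([ 603.5, -321.4]), array([234.8, 155.2]), 88.4)
top tray_yellow 0.85 [436. 287.] (1326, array([ 0.4111, -0.4295]), np.float64(0.036), array([ 440.9, -353. ]), array([235.6, 122.4]), 80.8)
```

View pics/wrist6.png

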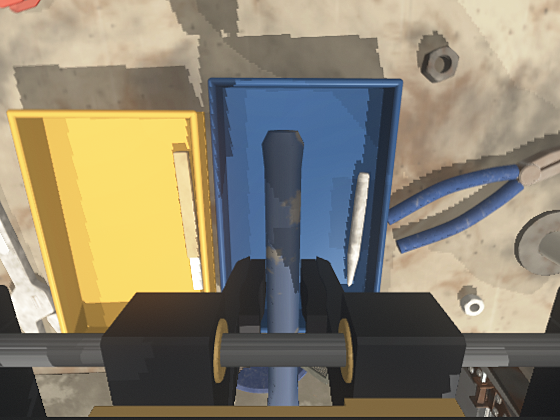

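The wrist picture shows the chisel held straight over the blue tray at columns 265-300, head end at row 135, with the punch at (358,225) well clear. I'm lowering and releasing it.

drive_tool(
  steps=[
    {"x": 0,"y": 7,"z": -50,"twist": 0,"gripper": -0.9},
    {"x": 0,"y": 7,"z": -100,"twist": 0,"gripper": -0.9},
    {"x": 0,"y": 7,"z": -125,"twist": 0,"gripper": -0.9},
    {"x": 0,"y": 7,"z": -134,"twist": 0,"gripper": -0.9},
    {"x": 0,"y": 7,"z": -138,"twist": 0,"gripper": -0.9},
    {"x": 0,"y": 7,"z": -138,"twist": 0,"gripper": -0.9},
    {"x": 0,"y": 7,"z": -138,"twist": 0,"gripper": -0.3},
    {"x": 0,"y": 7,"z": -138,"twist": 0,"gripper": -0.3},
  ],
)

```text
time_s: 9.45
tool_pos: [0.5893, -0.3221, -0.0222]
tool_rot: [0.722, 0.692, 0.0, 0.002]
ft_force: [-0.4, 0.9, 0.0]
finger_gap: 0.0299
grip_force: 0.0
```

drive_tool(
  steps=[
    {"x": 0,"y": 0,"z": 0,"twist": 0,"gripper": -0.3},
    {"x": 0,"y": 0,"z": 0,"twist": 0,"gripper": -0.3},
    {"x": 0,"y": 0,"z": 40,"twist": 0,"gripper": -0.3},
    {"x": 0,"y": 0,"z": 90,"twist": 0,"gripper": -0.3},
    {"x": 0,"y": 0,"z": 130,"twist": 0,"gripper": -0.3},
    {"x": 0,"y": 0,"z": 130,"twist": 0,"gripper": -0.3},
  ],
)

```text
time_s: 10.05
tool_pos: [0.5907, -0.323, 0.1128]
tool_rot: [0.722, 0.692, 0.001, 0.006]
ft_force: [1.2, -0.5, 0.6]
finger_gap: 0.0313
grip_force: 0.0
```

```bash
python3 w.py 7 cold_chisel
```

```text
[[0.999, 0.043, 0.005, 0.592], [-0.042, 0.946, 0.321, -0.242], [0.009, -0.321, 0.947, 0.292], [0.0, 0.0, 0.0, 1.0]] 65.17459379311201
cold_chisel 0.58 [278. 198.] (3066, array([ 0.5882, -0.3267]), np.float64(0.0197), array([ 587.3, -337.4]), array([169.2,  16.9]), 87.6)
[ 0.5885 -0.3214  0.1063] [7.218e-01 6.921e-01 1.000e-04 6.000e-04] 10.15
```

drive_tool(
  steps=[
    {"x": -16,"y": 214,"z": 0,"twist": -1.33,"gripper": -0.4},
    {"x": -16,"y": 214,"z": 0,"twist": -1.33,"gripper": -0.4},
    {"x": -16,"y": 214,"z": 0,"twist": -1.33,"gripper": -0.4},
    {"x": -16,"y": 214,"z": 0,"twist": -1.33,"gripper": -0.4},
    {"x": -16,"y": 214,"z": 0,"twist": -1.33,"gripper": -0.4},
    {"x": -16,"y": 214,"z": 0,"twist": -1.33,"gripper": -0.4},
    {"x": -16,"y": 214,"z": 0,"twist": -1.33,"gripper": -0.4},
    {"x": -16,"y": 214,"z": 0,"twist": -1.33,"gripper": -0.4},
  ],
)

```text
time_s: 10.95
tool_pos: [0.5715, -0.1067, 0.1039]
tool_rot: [0.987, 0.162, -0.001, -0.001]
ft_force: [-0.1, 0.3, -0.8]
finger_gap: 0.0268
grip_force: 0.0
```

drive_tool(
  steps=[
    {"x": 0,"y": 0,"z": -40,"twist": -0.15,"gripper": -0.4},
    {"x": 0,"y": 0,"z": -80,"twist": -0.15,"gripper": -0.4},
    {"x": 0,"y": 0,"z": -80,"twist": -0.15,"gripper": -0.4},
  ],
)

```text
time_s: 11.25
tool_pos: [0.5685, -0.1058, 0.0198]
tool_rot: [0.996, 0.091, -0.005, -0.003]
ft_force: [-0.7, 0.3, 0.0]
finger_gap: 0.0261
grip_force: 0.0
```

```bash
python3 w.py 8 soapstone
python3 - <<'E'
from h import *
D=np.load("wrist8.npz"); P=D["W"].reshape(-1,3)*1000
t=monitor.state()["tool_pos"]*1000
V=D["f"].reshape(-1,3).max(1)
m=(abs(P[:,2]-28.5)<6)&(P[:,1]<-75)&(P[:,1]>-140)&(P[:,0]>495)&(P[:,0]<670)&(P[:,2]>28.5)
k=P[m][:,:2]; f=np.polyfit(k[:,0],k[:,1],1); print(m.sum(),"ang",np.degrees(np.arctan(f[0])),"y at tool x",np.polyval(f,t[0]),k.min(0),k.max(0))
m=(V<75)&(P[:,2]>t[2]+25)&(P[:,2]<t[2]+60)&(np.hypot(P[:,0]-t[0],P[:,1]-t[1])<50); q=P[m]; print(q.min(0),q.max(0),t)
E
```

```text
[[0.18, 0.93, 0.321, 0.651], [-0.984, 0.173, 0.052, -0.094], [-0.008, -0.325, 0.946, 0.198], [0.0, 0.0, 0.0, 1.0]] 65.17459379311201
[ 0.572  -0.1071  0.0255] [ 9.958e-01  9.100e-02 -9.000e-04 -5.000e-04] 11.35
4588 ang 10.990915150526206 y at tool x -106.85990458312862 [ 515.84545742 -122.93188604] [646.85865878 -88.23486821]
[ 556.86155625 -134.44401985   52.02229239] [584.8308857  -77.56438427  85.50536644] [ 572.04246977 -107.12781517   25.53068582]
```

drive_tool(
  steps=[
    {"x": 0,"y": 0,"z": -20,"twist": 0,"gripper": -0.4},
    {"x": 0,"y": 0,"z": -30,"twist": 0,"gripper": -0.4},
    {"x": 0,"y": 0,"z": -35,"twist": 0,"gripper": -0.4},
    {"x": 0,"y": 0,"z": -35,"twist": 0,"gripper": -0.4},
    {"x": 0,"y": 0,"z": -35,"twist": 0,"gripper": -0.95},
    {"x": 0,"y": 0,"z": -35,"twist": 0,"gripper": -0.95},
    {"x": 0,"y": 0,"z": -35,"twist": 0,"gripper": -0.95},
    {"x": 0,"y": 0,"z": -35,"twist": 0,"gripper": -0.95},
  ],
  squeeze=25,
)

```text
time_s: 12.15
tool_pos: [0.5728, -0.1074, -0.0084]
tool_rot: [0.996, 0.091, 0.001, 0.0]
ft_force: [-0.6, 0.9, 6.8]
finger_gap: 0.0114
grip_force: 25.0
```

drive_tool(
  steps=[
    {"x": 0,"y": 0,"z": 20,"twist": 0,"gripper": -0.95},
    {"x": 0,"y": 0,"z": 60,"twist": 0,"gripper": -0.95},
    {"x": 0,"y": 0,"z": 100,"twist": 0,"gripper": -0.95},
    {"x": 0,"y": -10,"z": 120,"twist": 0.1,"gripper": -0.95},
    {"x": -15,"y": -45,"z": 120,"twist": 0.25,"gripper": -0.95},
    {"x": -35,"y": -80,"z": 120,"twist": 0.4,"gripper": -0.95},
    {"x": -55,"y": -115,"z": 120,"twist": 0.55,"gripper": -0.95},
    {"x": -75,"y": -150,"z": 120,"twist": 0.7,"gripper": -0.95},
  ],
)

```text
time_s: 12.95
tool_pos: [0.4968, -0.2578, 0.1108]
tool_rot: [0.904, 0.427, -0.0, -0.0]
ft_force: [-0.5, 0.4, 0.0]
finger_gap: 0.0116
grip_force: 25.0
```

drive_tool(
  steps=[
    {"x": -59,"y": -107,"z": 0,"twist": 0.64,"gripper": -0.95},
    {"x": -59,"y": -107,"z": 0,"twist": 0.64,"gripper": -0.95},
    {"x": -59,"y": -107,"z": 0,"twist": 0.64,"gripper": -0.95},
    {"x": -59,"y": -107,"z": 0,"twist": 0.64,"gripper": -0.95},
    {"x": -59,"y": -107,"z": 0,"twist": 0.64,"gripper": -0.95},
    {"x": -59,"y": -107,"z": -40,"twist": 0.64,"gripper": -0.95},
    {"x": -59,"y": -107,"z": -40,"twist": 0.64,"gripper": -0.95},
  ],
)

```text
time_s: 13.65
tool_pos: [0.437, -0.3617, 0.067]
tool_rot: [0.726, 0.687, 0.0, -0.004]
ft_force: [0.2, 0.5, -1.3]
finger_gap: 0.0115
grip_force: 25.0
```

```bash
python3 w.py 9 soapstone tray_yellow
```

```text
[[0.998, 0.051, 0.023, 0.442], [-0.056, 0.95, 0.308, -0.283], [-0.006, -0.309, 0.951, 0.247], [0.0, 0.0, 0.0, 1.0]] 65.17459379311201
soapstone 0.86 [283. 234.] (5307, array([ 0.4379, -0.3414]), np.float64(0.1089), array([ 438.2, -356. ]), array([135.4,  14. ]), 86.3)
tray_yellow 0.89 [311. 148.] (48785, array([ 0.4529, -0.3191]), np.float64(0.0345), array([ 449.2, -353.4]), array([225.1, 166.8]), 87.2)
[ 0.4391 -0.364   0.072 ] [ 7.264e-01  6.873e-01 -0.000e+00  5.000e-04] 13.8
```

View pics/wrist9.png

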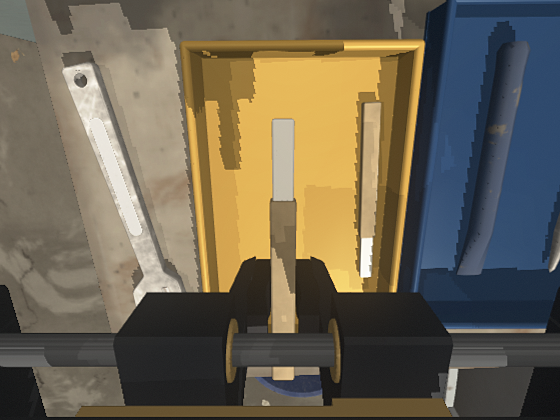

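The picture shows the soapstone held straight at columns 270-297 over the yellow tray, clear of the fixed one at (372,190), and the chisel lying in the blue tray. I'm lowering and releasing it.

drive_tool(
  steps=[
    {"x": 0,"y": 3,"z": -45,"twist": 0,"gripper": -0.95},
    {"x": 0,"y": 3,"z": -80,"twist": 0,"gripper": -0.95},
    {"x": 0,"y": 3,"z": -90,"twist": 0,"gripper": -0.95},
    {"x": 0,"y": 3,"z": -95,"twist": 0,"gripper": -0.95},
    {"x": 0,"y": 3,"z": -95,"twist": 0,"gripper": -0.95},
    {"x": 0,"y": 3,"z": -95,"twist": 0,"gripper": -0.5},
    {"x": 0,"y": 3,"z": -95,"twist": 0,"gripper": -0.5},
    {"x": 0,"y": 3,"z": -95,"twist": 0,"gripper": -0.5},
  ],
)

```text
time_s: 14.6
tool_pos: [0.4391, -0.3611, -0.0233]
tool_rot: [0.726, 0.687, -0.0, 0.001]
ft_force: [0.3, 0.0, -0.1]
finger_gap: 0.022
grip_force: 0.0
```

drive_tool(
  steps=[
    {"x": 0,"y": 0,"z": 0,"twist": 0,"gripper": -0.5},
    {"x": 0,"y": 0,"z": 40,"twist": 0,"gripper": -0.5},
    {"x": 0,"y": 0,"z": 90,"twist": 0,"gripper": -0.5},
    {"x": 0,"y": 0,"z": 130,"twist": 0,"gripper": -0.5},
    {"x": 0,"y": 0,"z": 130,"twist": 0,"gripper": -0.5},
    {"x": 0,"y": 0,"z": 130,"twist": 0,"gripper": -0.5},
  ],
)

```text
time_s: 15.2
tool_pos: [0.4389, -0.3608, 0.1062]
tool_rot: [0.726, 0.687, -0.0, 0.001]
ft_force: [0.6, -0.3, -0.8]
finger_gap: 0.0219
grip_force: 0.0
```

```bash
python3 w.py 10 soapstone cold_chisel
python3 - <<'E'
from h import *
c=capture("top"); W=cloud(c); save(c,"top10"); np.savez("top10",W=W,f=c["frame"])
for n in ("pipe_loose","soapstone","cold_chisel"):
    for r in cut_out("top",n)[:2]: print(n,round(r["conf"],2),fit(W,r["region"]))
E
```

```text
[[0.998, 0.053, 0.017, 0.443], [-0.056, 0.948, 0.315, -0.281], [0.0, -0.315, 0.949, 0.286], [0.0, 0.0, 0.0, 1.0]] 65.17459379311201
soapstone 0.97 [283. 190.] (1970, array([ 0.4394, -0.3523]), np.float64(0.0126), array([ 439.5, -355.1]), array([134.5,  13.2]), 87.3)
cold_chisel 0.55 [459. 148.] (4601, array([ 0.5856, -0.3279]), np.float64(0.0195), array([ 590.4, -338.1]), array([169.8,  24.2]), 87.4)
[ 0.4383 -0.3601  0.1043] [ 7.263e-01  6.873e-01  1.000e-04 -1.400e-03] 15.35
pipe_loose 0.95 (615, array([0.4321, 0.0932]), np.float64(0.0363), array([429.8,  96.1]), array([93. , 36.5]), 80.1)
soapstone 0.5 (616, array([0.433 , 0.0954]), np.float64(0.0363), array([432.5,  99.2]), array([100.5,  33.1]), 78.2)
soapstone 0.45 (214, array([ 0.441 , -0.3278]), np.float64(0.0155), array([ 440.9, -327.2]), array([85.1, 14.6]), 88.5)
cold_chisel 0.57 (524, array([ 0.5872, -0.3318]), np.float64(0.0222), array([ 587.2, -333.9]), array([170.8,  17.2]), 87.2)
```

Both tools lie flat: soapstone top at about 12.6 mm, chisel top at about 19.5 mm. Now the pipe.

drive_tool(
  steps=[
    {"x": -6,"y": 452,"z": 0,"twist": -0.145,"gripper": 0.3},
    {"x": -6,"y": 452,"z": 0,"twist": -0.145,"gripper": 0.3},
    {"x": -6,"y": 452,"z": 0,"twist": -0.145,"gripper": 0.3},
    {"x": -6,"y": 452,"z": 0,"twist": -0.145,"gripper": 0.3},
    {"x": -6,"y": 452,"z": 0,"twist": -0.145,"gripper": 0.3},
    {"x": -6,"y": 452,"z": 0,"twist": -0.145,"gripper": 0.3},
    {"x": -6,"y": 452,"z": 0,"twist": -0.145,"gripper": 0.3},
    {"x": -6,"y": 452,"z": 0,"twist": -0.145,"gripper": 0.3},
  ],
)

```text
time_s: 16.35
tool_pos: [0.4331, 0.0412, 0.1058]
tool_rot: [0.774, 0.633, 0.0, 0.0]
ft_force: [1.2, 0.8, 0.5]
finger_gap: 0.0572
grip_force: 0.0
```

```bash
python3 -c "
from rig import monitor;s=monitor.state();print(s['tool_pos'],s['tool_rot'],s['q'])"
```

```text
[0.43305445 0.0411778  0.10578825] [7.74325178e-01 6.32787890e-01 4.31129198e-05 4.38307810e-05] [-1.75847182e-01  2.31107174e-01  1.88922535e+00  9.70333701e-06
  1.02113745e+00  2.46473714e-02]
```

drive_tool(
  steps=[
    {"x": -1,"y": 50,"z": 0,"twist": 0,"gripper": 0.3},
    {"x": -1,"y": 50,"z": -40,"twist": 0,"gripper": 0.3},
    {"x": -1,"y": 50,"z": -60,"twist": 0,"gripper": 0.3},
    {"x": -1,"y": 50,"z": -60,"twist": 0,"gripper": 0.3},
    {"x": -1,"y": 50,"z": -60,"twist": 0,"gripper": 0.3},
  ],
)

```text
time_s: 16.85
tool_pos: [0.4327, 0.0891, 0.0462]
tool_rot: [0.774, 0.633, -0.0, -0.0]
ft_force: [-0.1, -0.4, 0.0]
finger_gap: 0.0574
grip_force: 0.0
```

```bash
python3 w.py 11 pipe_loose
python3 - <<'E'
from h import *
D=np.load("wrist11.npz"); P=D["W"].reshape(-1,3)*1000; V=D["f"].reshape(-1,3).max(1)
s=monitor.state(); t=s["tool_pos"]*1000; print(t,s["tool_rot"])
m=(abs(P[:,0]-432)<60)&(abs(P[:,1]-93)<70)&(P[:,2]>25)&(P[:,2]<38); k=P[m]
top=k[k[:,2]>31]; f=np.polyfit(top[:,1],top[:,0],1); print("axis ang",np.degrees(np.arctan2(1,f[0])),"x at tool y",np.polyval(f,t[1]),k.min(0),k.max(0), len(top))
a=np.radians(90+np.degrees(np.arctan2(1,f[0]))-90); d=np.array([np.cos(a),np.sin(a)]); u=k[:,:2]@d; print("along",np.percentile(u,[.5,99.5]), "tool",t[:2]@d)
m=(V<75)&(P[:,2]>t[2]+25)&(P[:,2]<t[2]+60)&(np.hypot(P[:,0]-t[0],P[:,1]-t[1])<60); q=P[m]; print(q.min(0),q.max(0))
E
```

```text
[[0.98, 0.189, 0.063, 0.449], [-0.2, 0.93, 0.308, 0.168], [-0.001, -0.315, 0.949, 0.226], [0.0, 0.0, 0.0, 1.0]] 65.17459379311201
pipe_loose 0.65 [281. 219.] (7331, array([0.433 , 0.0978]), np.float64(0.0334), array([429.7,  82.2]), array([116.9,  38.1]), 79.0)
pipe_loose 0.63 [482. 198.] (2043, array([0.5627, 0.0773]), np.float64(0.025), array([570.9,  48.2]), array([ 35.6, 101.3]), 17.7)
[0.4333 0.0889 0.0469] [7.744e-01 6.327e-01 7.000e-04 7.000e-04] 16.95
[433.31002604  88.94013573  46.90867756] [7.74423747e-01 6.32666469e-01 7.35147192e-04 6.76490919e-04]
axis ang 79.08166372971516 x at tool y 431.3043351056542 [408.98858588  43.45944853  25.00159532] [455.38237116 141.83587065  35.3335428 ] 3807
along [126.01758661 220.2620528 ] tool 169.40327120616956
[391.39543906  72.9369085   78.61048496] [477.26313266 106.46939281 106.90735212]
```

View pics/wrist11.png

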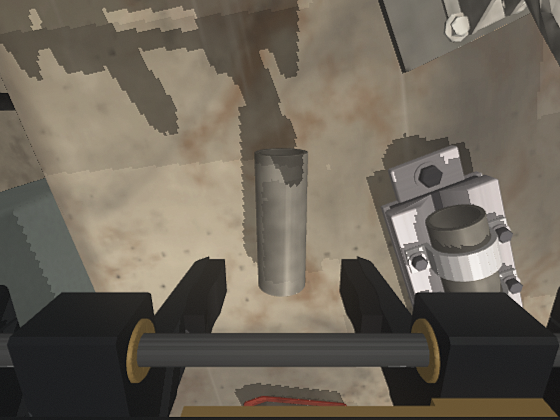

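The picture shows the pipe at columns 257-308, rows 148-295, centred between the fingertips (226 and 341) and parallel to them. Now a finer tip-height estimate before the grasp.

Run:
```python
from h import *
def hist(P,V,t,nm):
    m=(V<90)&(np.hypot(P[:,0]-t[0],P[:,1]-t[1])<70); q=P[m]
    print(nm,t.round(1),[(o,int(((q[:,2]-t[2]>=o)&(q[:,2]-t[2]<o+2)).sum())) for o in range(14,46,2)])
for n,t in(("wrist8",[572,-107.1,25.5]),("wrist11",[433.3,88.9,46.9]),("wrist7",[588.5,-321.4,106.3])):
    D=np.load(n+".npz"); hist(D["W"].reshape(-1,3)*1000,D["f"].reshape(-1,3).max(1),np.array(t),n)
s=monitor.state(); t=s["tool_pos"]*1000
c=capture("scene"); W=cloud(c); hist(W.reshape(-1,3)*1000,c["frame"].reshape(-1,3).max(1),t,"scene")
# tips by pixel in wrist11
W=np.load("wrist11.npz")["W"]*1000
for col in (210,218,222,346,352,360): print(col,[(r,W[r,col].round(0).tolist()) for r in range(252,276,4)])
```

```text
wrist8 [ 572.  -107.1   25.5] [(14, 0), (16, 0), (18, 0), (20, 0), (22, 0), (24, 0), (26, 32), (28, 80), (30, 104), (32, 133), (34, 143), (36, 149), (38, 160), (40, 164), (42, 167), (44, 191)]
wrist11 [433.3  88.9  46.9] [(14, 0), (16, 0), (18, 0), (20, 0), (22, 0), (24, 0), (26, 0), (28, 0), (30, 2), (32, 78), (34, 128), (36, 154), (38, 163), (40, 189), (42, 191), (44, 194)]
wrist7 [ 588.5 -321.4  106.3] [(14, 0), (16, 0), (18, 0), (20, 0), (22, 0), (24, 0), (26, 0), (28, 0), (30, 0), (32, 0), (34, 0), (36, 1), (38, 23), (40, 97), (42, 113), (44, 143)]
scene [433.3  88.9  46.9] [(14, 0), (16, 0), (18, 0), (20, 0), (22, 0), (24, 0), (26, 0), (28, 0), (30, 0), (32, 2), (34, 5), (36, 7), (38, 4), (40, 14), (42, 9), (44, 10)]
210 [(252, [373.0, 74.0, -0.0]), (256, [372.0, 70.0, -1.0]), (260, [399.0, 103.0, 81.0]), (264, [400.0, 103.0, 85.0]), (268, [401.0, 103.0, 90.0]), (272, [402.0, 103.0, 93.0])]
218 [(252, [379.0, 72.0, -1.0]), (256, [378.0, 69.0, -2.0]), (260, [403.0, 103.0, 81.0]), (264, [404.0, 103.0, 86.0]), (268, [404.0, 102.0, 89.0]), (272, [405.0, 101.0, 92.0])]
222 [(252, [382.0, 72.0, -0.0]), (256, [381.0, 68.0, -0.0]), (260, [405.0, 102.0, 80.0]), (264, [406.0, 102.0, 85.0]), (268, [406.0, 101.0, 87.0]), (272, [405.0, 99.0, 87.0])]
346 [(252, [474.0, 52.0, -2.0]), (256, [473.0, 50.0, 0.0]), (260, [464.0, 90.0, 80.0]), (264, [464.0, 90.0, 84.0]), (268, [463.0, 89.0, 87.0]), (272, [462.0, 90.0, 93.0])]
352 [(252, [479.0, 52.0, -1.0]), (256, [478.0, 48.0, -1.0]), (260, [467.0, 89.0, 81.0]), (264, [466.0, 89.0, 85.0]), (268, [466.0, 90.0, 89.0]), (272, [465.0, 90.0, 93.0])]
360 [(252, [484.0, 51.0, 0.0]), (256, [nan, nan, nan]), (260, [471.0, 90.0, 84.0]), (264, [470.0, 90.0, 88.0]), (268, [469.0, 89.0, 89.0]), (272, [469.0, 89.0, 92.0])]
```

drive_tool(
  steps=[
    {"x": -1,"y": 4,"z": -40,"twist": 0.01,"gripper": 0.3},
    {"x": -1,"y": 4,"z": -60,"twist": 0.01,"gripper": 0.3},
    {"x": -1,"y": 4,"z": -68,"twist": 0.01,"gripper": 0.3},
    {"x": -1,"y": 4,"z": -68,"twist": 0.01,"gripper": 0.3},
    {"x": -1,"y": 4,"z": -68,"twist": 0.01,"gripper": -0.5},
    {"x": -1,"y": 4,"z": -68,"twist": 0.01,"gripper": -0.5},
    {"x": -1,"y": 4,"z": -68,"twist": 0.01,"gripper": -0.5},
    {"x": -1,"y": 4,"z": -68,"twist": 0.01,"gripper": -0.5},
  ],
  squeeze=55,
)

```text
time_s: 17.8
tool_pos: [0.4322, 0.0932, -0.0215]
tool_rot: [0.771, 0.637, 0.001, 0.001]
ft_force: [-0.2, -0.1, 5.1]
finger_gap: 0.0328
grip_force: 55.0
```

```bash
python3 tip.py; python3 -c "
from rig import monitor;s=monitor.state();print(s['tool_pos'],s['tool_rot'],s['finger_gap'],s['grip_force'],s['ft_force'])"
```

```text
scene [432.2  93.2 -21.5] [(0, 0), (3, 0), (6, 2), (9, 4), (12, 4), (15, 7), (18, 15), (21, 19), (24, 23), (27, 15), (30, 13), (33, 16), (36, 13), (39, 10), (42, 15), (45, 8), (48, 7), (51, 5), (54, 9), (57, 11), (60, 1), (63, 6), (66, 1), (69, 1), (72, 1), (75, 4), (78, 1), (81, 3), (84, 9), (87, 3)]
[388.9  53.6  60.6] [475.4 107.6 100. ]
wrist [432.2  93.2 -21.5] [(0, 2), (3, 1), (6, 6), (9, 18), (12, 101), (15, 145), (18, 202), (21, 438), (24, 375), (27, 273), (30, 388), (33, 398), (36, 391), (39, 376), (42, 330), (45, 345), (48, 359), (51, 437), (54, 861), (57, 512), (60, 227), (63, 215), (66, 172), (69, 109), (72, 157), (75, 212), (78, 286), (81, 751), (84, 859), (87, 1433)]
[391.   76.2  60. ] [476.3 131.3 100. ]
[ 0.43215338  0.09322004 -0.02149746] [7.71033891e-01 6.36793570e-01 6.01684600e-04 5.71121162e-04] 0.03291074956019926 54.99247491359711 [-0.43404405 -0.68641273  6.52639677]
```

drive_tool(
  steps=[
    {"x": 0,"y": 0,"z": 20,"twist": 0,"gripper": -0.5},
    {"x": 0,"y": 0,"z": 60,"twist": 0,"gripper": -0.5},
    {"x": 0,"y": 0,"z": 90,"twist": 0,"gripper": -0.5},
    {"x": 20,"y": -24,"z": 90,"twist": 0.1,"gripper": -0.5},
    {"x": 48,"y": -57,"z": 90,"twist": 0.2,"gripper": -0.5},
    {"x": 76,"y": -90,"z": 90,"twist": 0.3,"gripper": -0.5},
    {"x": 104,"y": -123,"z": 90,"twist": 0.37,"gripper": -0.5},
    {"x": 133,"y": -158,"z": 90,"twist": 0.37,"gripper": -0.5},
  ],
)

```text
time_s: 18.7
tool_pos: [0.565, -0.066, 0.0676]
tool_rot: [0.64, 0.768, -0.0, -0.0]
ft_force: [0.3, -0.2, -1.4]
finger_gap: 0.0326
grip_force: 55.0
```

drive_tool(
  steps=[
    {"x": 0,"y": 0,"z": 0,"twist": 0,"gripper": -0.5},
    {"x": 0,"y": 0,"z": 0,"twist": 0,"gripper": -0.5},
    {"x": 0,"y": 0,"z": 0,"twist": 0,"gripper": -0.5},
  ],
)

```text
time_s: 19.0
tool_pos: [0.5636, -0.0638, 0.0675]
tool_rot: [0.64, 0.768, -0.0, -0.001]
ft_force: [0.1, 0.4, -1.9]
finger_gap: 0.0328
grip_force: 55.0
```

```bash
cat > p.py <<'E'
import sys
from h import *
c=capture("wrist"); W=cloud(c); n="wrist"+sys.argv[1]; save(c,n); np.savez(n,W=W,f=c["frame"])
s=monitor.state(); t=s["tool_pos"]*1000; q=s["tool_rot"]; print(t.round(1),"psi",round(2*np.degrees(np.arctan2(q[1],q[0]))-90,2),s["finger_gap"],s["grip_force"],s["ft_force"].round(1))
P=W.reshape(-1,3)*1000
a=np.radians(10.2); ux=np.array([np.cos(a),np.sin(a)]); uy=np.array([-np.sin(a),np.cos(a)])
r=P[:,:2]-[557.5,-18]; X=r@ux; Y=r@uy; tr=t[:2]-[557.5,-18]; print("tool X,Y",tr@ux,tr@uy)
zt=float(sys.argv[2])  # expected top z of pipe
m=(abs(X)<14)&(abs(P[:,2]-zt)<4)&(Y>-100)&(Y<6)
if m.sum()>30:
    Xm,Ym,Z=X[m],Y[m],P[m][:,2]
    ok=Z>np.percentile(Z,50); f=np.polyfit(Ym[ok],Xm[ok],1)
    print("pipe n",m.sum(),"slope",f[0],"X at -42",np.polyval(f,-42),"Y ext",np.percentile(Ym,[.5,99.5]),"ztop",np.percentile(Z,[50,90]))
    for lo in range(-95,6,10):
        k=(Ym>lo)&(Ym<=lo+10)
        if k.sum()>5: print(lo,k.sum(),np.percentile(Z[k],90).round(1),np.median(Xm[k&(Z>np.percentile(Z[k],50))]).round(1))
m=(abs(X)<8)&(P[:,2]>42)&(P[:,2]<58)&(Y>3)&(Y<110)
if m.sum()>30: print("strapped end",np.percentile(Y[m],[.2,1]))
E
python3 p.py 12 124
```

```text
[563.7 -63.7  67.7] psi 10.36 0.0328230370597282 54.989540576934814 [-0.4 -0.2 -1.6]
tool X,Y -1.9474345122537013 -46.05046228875973
pipe n 6115 slope 0.004632331817476619 X at -42 -2.8425010319401034 Y ext [-93.29830908   0.87038366] ztop [121.6524854  122.62266092]
-95 465 122.4 -3.1
-85 10 123.1 -4.5
-75 62 122.1 -3.6
-65 679 122.5 -3.1
-55 762 122.6 -3.1
-45 796 122.7 -2.7
-35 842 122.6 -2.7
-25 899 122.6 -2.7
-15 963 122.7 -2.8
-5 637 122.6 -3.0
strapped end [6.06656148 6.80299218]
```

View pics/wrist12.png

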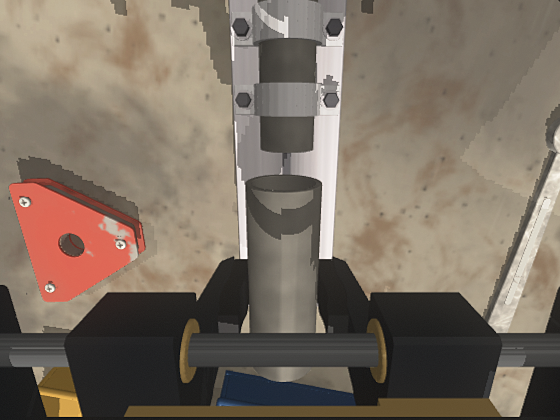

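The picture shows the pipe level and in line with the groove, its front end at row 180 about 5 mm short of the strapped pipe's face at row 150. I'll shift it slightly toward +x, lower, and re-measure.

drive_tool(
  steps=[
    {"x": 2,"y": 0,"z": -30,"twist": 0,"gripper": -0.5},
    {"x": 2,"y": 0,"z": -50,"twist": 0,"gripper": -0.5},
    {"x": 2,"y": 0,"z": -62,"twist": 0,"gripper": -0.5},
    {"x": 2,"y": 0,"z": -62,"twist": 0,"gripper": -0.5},
    {"x": 2,"y": 0,"z": -62,"twist": 0,"gripper": -0.5},
    {"x": 2,"y": 0,"z": -62,"twist": 0,"gripper": -0.5},
  ],
)

```text
time_s: 19.65
tool_pos: [0.5671, -0.0648, 0.007]
tool_rot: [0.641, 0.768, 0.0, 0.001]
ft_force: [0.7, -0.7, -2.1]
finger_gap: 0.0329
grip_force: 55.0
```

```bash
python3 p.py 13 61
python3 - <<'E'
from h import *
P=np.load("wrist13.npz")["W"].reshape(-1,3)*1000
a=np.radians(10.2); ux=np.array([np.cos(a),np.sin(a)]); uy=np.array([-np.sin(a),np.cos(a)])
r=P[:,:2]-[557.5,-18]; X=r@ux; Y=r@uy
for lo,hi in((6,16),(38,52),(72,100)):
    m=(Y>lo)&(Y<hi)&(P[:,2]>46)&(P[:,2]<54)&(abs(X)<14); print(lo,m.sum(),"strapped X",np.median(X[m]),(np.percentile(X[m],[2,98])))
for lo,hi in((8,30),(80,102)):
    m=(Y>lo)&(Y<hi)&(P[:,2]>22)&(P[:,2]<27)&(abs(X)<42); print("land edges",np.percentile(X[m],[1,99]) if m.sum()>20 else None)
E
```

```text
[567.1 -64.8   6.9] psi 10.32 0.03259876446971993 54.98949587345123 [ 0.4 -0.3 -2. ]
tool X,Y 1.1149360583353818 -47.752704625173855
pipe n 8268 slope 0.005490944755429862 X at -42 0.23529171332535637 Y ext [-94.83987962  -0.58141077] ztop [60.63375949 61.92224256]
-95 564 62.0 -0.0
-75 275 61.7 -0.5
-65 935 61.9 -0.0
-55 1008 61.9 -0.0
-45 1060 61.9 0.4
-35 1167 62.0 0.4
-25 1223 61.9 0.4
-15 1305 62.0 0.3
-5 695 61.9 0.3
strapped end [6.09109056 6.64036181]
6 1268 strapped X -0.9037616946590591 [-11.59461892  10.09691469]
38 2355 strapped X -0.11514345956816874 [-12.87636425  12.97556483]
  return _methods._mean(a, axis=axis, dtype=dtype,
  ret = ret.dtype.type(ret / rcount)
Traceback (most recent call last):
IndexError: index -1 is out of bounds for axis 0 with size 0
```

drive_tool(
  steps=[
    {"x": -0.7,"y": 0,"z": -6,"twist": 0,"gripper": -0.5},
    {"x": -0.7,"y": 0,"z": -10,"twist": 0,"gripper": -0.5},
    {"x": -1.2,"y": 3,"z": -10,"twist": 0,"gripper": -0.5},
    {"x": -1.5,"y": 5,"z": -10,"twist": 0,"gripper": -0.5},
    {"x": -1.7,"y": 6,"z": -10,"twist": 0,"gripper": -0.5},
    {"x": -1.7,"y": 6,"z": -10,"twist": 0,"gripper": -0.5},
    {"x": -1.7,"y": 6,"z": -10,"twist": 0,"gripper": -0.5},
  ],
)

```text
time_s: 20.4
tool_pos: [0.5649, -0.0587, -0.0042]
tool_rot: [0.641, 0.768, 0.0, 0.0]
ft_force: [1.7, -1.4, -2.2]
finger_gap: 0.0327
grip_force: 55.0
```

```bash
python3 p.py 14 51
```

```text
[564.9 -58.7  -4.2] psi 10.3 0.0329369294355332 54.985554814338684 [ 1.6 -1.7 -3. ]
tool X,Y 0.055871768826516656 -41.400358899288776
pipe n 7307 slope 0.0008320153533736818 X at -42 -0.879701467011163 Y ext [-88.35492038   5.69246188] ztop [49.66300321 50.79689069]
-95 280 50.7 -0.6
-85 284 51.0 -1.3
-65 517 50.8 -1.1
-55 861 50.8 -1.1
-45 915 50.8 -1.1
-35 973 50.7 -0.7
-25 1047 50.8 -1.1
-15 1116 50.8 -0.7
-5 1185 50.8 -0.7
5 129 50.7 -0.5
strapped end [3.28063141 3.89889261]
```

drive_tool(
  steps=[
    {"x": -0.2,"y": 1,"z": 0,"twist": 0,"gripper": -0.5},
    {"x": -0.2,"y": 1,"z": -1,"twist": 0,"gripper": -0.5},
    {"x": -0.2,"y": 1,"z": -2,"twist": 0,"gripper": -0.5},
    {"x": -0.2,"y": 1,"z": -2,"twist": 0,"gripper": -0.5},
    {"x": -0.2,"y": 1,"z": -2,"twist": 0,"gripper": -0.5},
  ],
)

```text
time_s: 20.95
tool_pos: [0.5651, -0.0587, -0.0045]
tool_rot: [0.641, 0.768, -0.0, 0.001]
ft_force: [-5.2, -4.7, 12.5]
finger_gap: 0.0327
grip_force: 55.0
```

drive_tool(
  steps=[
    {"x": -0.8,"y": 0.2,"z": -1,"twist": 0,"gripper": -0.5},
    {"x": -0.8,"y": 0.2,"z": -2,"twist": 0,"gripper": -0.5},
    {"x": -0.8,"y": 0.2,"z": -2,"twist": 0,"gripper": -0.5},
    {"x": -0.8,"y": 0.2,"z": -2,"twist": 0,"gripper": -0.5},
    {"x": -0.8,"y": 0.2,"z": -2,"twist": 0,"gripper": -0.5},
  ],
)

```text
time_s: 21.45
tool_pos: [0.5652, -0.0587, -0.0046]
tool_rot: [0.641, 0.768, 0.0, 0.002]
ft_force: [-8.0, -3.5, 27.4]
finger_gap: 0.0325
grip_force: 55.0
```

```bash
python3 p.py 15 51
python3 - <<'E'
from h import *
c=capture("top"); W=cloud(c)
for n in ("soapstone","cold_chisel"):
    for r in cut_out("top",n)[:1]: print(n,round(r["conf"],2),fit(W,r["region"]))
E
```

```text
[565.2 -58.7  -4.6] psi 10.34 0.03300476758537316 54.99473690986633 [-7.1 -3.  28.9]
tool X,Y 0.4077335240151151 -41.46914369910597
pipe n 7115 slope 0.001194569991585283 X at -42 -0.6315530738362235 Y ext [-88.37234256   5.60315869] ztop [49.50168657 50.58328386]
-95 257 50.4 -0.4
-85 289 50.5 -0.8
-65 490 50.5 -0.9
-55 843 50.5 -0.9
-45 885 50.6 -0.9
-35 950 50.6 -0.5
-25 1014 50.6 -0.9
-15 1088 50.6 -0.5
-5 1176 50.6 -0.5
5 123 50.7 -0.6
strapped end [3.26617805 3.97189879]
soapstone 0.5 (246, array([ 0.4395, -0.3456]), np.float64(0.016), array([ 439.5, -349.3]), array([131.8,  11.6]), 88.2)
cold_chisel 0.7 (542, array([ 0.5873, -0.3332]), np.float64(0.0222), array([ 588.4, -333.6]), array([170.4,  18.8]), 87.4)
```

The pipe is level and aligned, with its end within about 0.5 mm of the strapped pipe. The press is about 29 N vertical, which puts both flanks well over 4 N. Both tools still lie flat in their trays, so I'm handing in.

```bash
python3 -c "
from rig import ticket; print(ticket.job_done())"
```

```text
the job is handed in; nothing more can be done
None
```

The job is handed in, verdict not returned: chisel flat in the blue tray, soapstone in the yellow, and the loose pipe held within about 0.5 mm of the strapped pipe and pressed down with about 29 N, an estimated 16 N or more on each flank.

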